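Clear the front of the dark-lidded blank box and flip its lid open

ROBOT

A 7-joint arm with a two-finger parallel gripper is mounted at the origin on the work surface. World frame = base frame: x ahead of the robot, y to its left, z up, the work surface at z = 0. Lengths are in mm, angles in rad, forces in N, time in s.
With the tool pointing down it reaches from about 400 to 900 mm from the base axis. Payload 5.5 kg.
Tool frame: the origin (TCP) lies at the very end of the fingers, on their centre line; the grasp point (between the pads) lies 19 mm behind it; z points along the fingers, y is the direction in which the jaws open and shut (so a half turn about z gives the same grasp; the last joint's range is limited). The gripper opens to 92 mm and grips with 3 to 60 N. Pads are 19 mm wide; open, the fingers measure 130 mm over their backs; the gripper's body (75 mm by 190 mm) begins 47 mm behind the grasp point.
Start: joints at [-0.998, 0.501, -0.427, 1.55, 0.221, 1.138, -0.21], TCP at [198.126, 619.068, 226.729] pointing down, gripper open.
Joint ranges: [-2.88, 2.88], [-0.31, 2.03], [-1.54, 1.56], [0.2, 2.42], [-1.41, 4.55], [0.19, 2.02], [-2.57, 2.57]. Speed limits (rad/s): [2.57, 2.57, 3.14, 3.14, 3.14, 3.14, 3.14].

INTERFACE

Orientations are given as a unit quaternion [w, x, y, z].
In Python, from cell import sensors, vision, job gives the robot as it stands.
- The arm moves only by the shell command python3 -m jog 'ROWS' [OPENING] [FORCE]. ROWS is JSON, a list that holds one entry, the list of rows, each a list of 6 numbers: the shift along the tool's x, y, z in cm, then the turn, a rotation vector about the tool's x, y, z in degrees. A call has exactly 10 rows; each row is the pose to reach, as a shift and turn from the pose commanded when the call began, along the tool's axes at that moment; what a row does not reach only later rows make up. A row lasts 1/8 s, in which the tool goes at most 62.5 mm and 10.7 degrees, less where a joint would pass 70% of its speed; a pose out of reach is approached as far as the arm can. A call with a gripper value outside its range is refused whole. OPENING is the opening, from 0 (shut) to 1 (fully open), set as the call begins (- or left out, the last holds). The fingers move at their own pace and stop on an object; FORCE is the grip in N (left out, the last holds). Time passes only in rows, so rows that repeat a pose let the fingers close, or fill a call up. It gives the time, the measured TCP pose, the force and the opening at its end, in the units of the state.
- sensors.state(): the state, without advancing time (a new reading comes with each control period).
- vision.capture(name): name is "side" or "top" or "wrist"; returns the picture (480x640x3 uint8, red, green, blue); there is no depth.
- vision.camera_model(name): a dict with "intrinsics" (3x3 intrinsics, pixels), "xyz" and "orientation" of the camera in the world; the wrist camera has in their place "T_tool_cam" (4x4, takes a point from camera to tool coordinates, whose origin is the TCP and whose axes are the flange's). Camera axes: x right, y down, z forward; pixel columns grow to the right and rows downward; lengths in mm; the calibration is good to about 2 mm. A picture is of the moment at which its call begins: read the wrist's pose just before it. camera_model takes no time and is no camera call.
- job.finish_job(): hands the job in, once; it reports no verdict.
Trained networks look in the newest picture that a camera, given by its name, has taken for a name from the list of things; names that differ only in an ending like _2 or _b are one class to them, and where a whole thing is asked for, a point or a joint stands for the part that bears it (a point fixed in the world has none). Each returns a list of dicts, best first, with "confidence" (0 to 1); they miss things now and then, are a little off and sometimes report something else, mostly with a low value. They report only what shows in the picture. A call takes as long as a camera call. They do not tell look-alikes from the thing itself.
- vision.boxes_of(thing, camera): "extent" ([left, top, right, bottom] in pixels, round what is visible of it).
- vision.trace(thing, camera): "mask" (480x640 bool, what is visible of it) and "extent" ([left, top, right, bottom] in pixels, round what is visible of it).
The state is a dict: "time": time; "q": joint angles; "joint_vel": joint speeds; "tau": joint torques, N m; "eef_pos": TCP position; "ee_rot": TCP orientation; "wrist_force": force on the tool from outside, world axes, zero at the start; "ft_torque": the same for the moment, N m; "opening": opening from 0.0 (shut) to 1.0 (fully open).
Only numpy, scipy, OpenCV 4.12 (cv2) and the standard library are available. Lean on these libraries where they do the work, as an engineer would, in place of code of your own. Each camera call takes 0.05 s, during which the arm holds its last target.

TASK

A customer wants to look through the dark pen blanks. Using only the outside of the fingers, slide the round tin standing in front of the dark-lidded box sideways along the bench until no part of it stands in front of the box or its lid, without lifting, tipping or squeezing it; then raise that box's lid by its front lip with a fingertip and push it gently over past upright, so that it rests right back on its stops and stays open by itself. Leave the pale-lidded box shut and everything else where it stands.

Things in the scene. Friction and masses are not known exactly. Their poses are not given: they have to be found in the camera images.
- dark_box: Plywood box with the dark brown lid, fixed to the bench: 130 deep (x) x 190 wide (y) x 70 mm high, open inside, walls 8 mm. Origin at the centre of its underside on the bench, z up, +y along its width. Front faces -x (roughly to the robot), hinge at the back (+x). Two thin brass lid rests stand behind the back wall near its ends (y = +-85 mm), up to 105 mm above the bench.
- dark_lid (a joint): Angle of the dark lid, rad: 0 shut, grows as the front lip rises and goes back over the hinge; 1.95 (112 degrees) is resting back on its stops. Lid 0.15 to 0.3 kg on a free, lightly damped hinge, no latch or spring: let go before upright it falls shut; past about 1.55 it falls back open by itself.
- dark_lip (a point): Middle of the lower front edge of the dark lid; moves with the lid, 155 mm from the hinge line. The lid is a board 10 mm thick, 200 mm wide (y). Shut, this edge is 70 mm above the bench at x = -87, y = 0 mm in dark_box's frame, and the lid overhangs the front wall (x = -65) by 22 mm all along: a fingertip goes under this lip. Its z axis points out of the lid's top face.
- dark_hinge (a point): Middle of the dark lid's hinge line (the line runs along dark_box's y), 70 mm above the bench, at x = +68 mm in dark_box's frame; fixed.
- tin: Closed round tin, green with a blank paper band and a steel lid, 68 mm diameter, 78 mm high, about 0.35 kg, loose, standing upright in front of the middle of the dark-lidded box, 10 to 25 mm clear of its lip; origin at the centre of its underside. Slides on the bench under 2 to 4 N; pushed above about 45 mm it may tip.
- pale_box: The other box, the same in every size and way but with a pale lid; fixed to the bench; origin and axes as for dark_box. The two boxes swap sides from run to run, with a gap between them.
- pale_lid (a joint): Angle of the pale lid, rad, 0 shut; it is to stay shut.
- glue_bottle: Yellow glue bottle with an orange cap, 52 mm diameter, 150 mm high, standing in the gap between the boxes; origin under its centre. Leave alone.
- mallet: Wooden carver's mallet, 225 mm long, 66 mm thick, lying on the bench at the far left; origin on the bench under the middle, head towards its +x. Leave alone.
- sanding_block: Cork and red sanding block, 110 x 65 x 34 mm, at the far right; origin under its centre. Leave alone.
- brush_mug: Blue mug of brushes, 80 mm diameter, 95 mm high (180 with brushes), at the far right; origin under its centre. Leave alone.
- loose_blank: Reddish pen blank, 20 x 127 (y) x 20 mm, lying in front of the pale-lidded box; origin under its centre. Leave alone.
- try_square: Small try square, 165 x 100 x 16 mm, lying behind the left-hand box; origin under the middle of its dark wooden stock, blade towards its +x. Leave alone.
Not all that is in view belongs to the job. Leave any orange, purple or turquoise look-alike of the tin alone.

How it is judged (in metres and radians):
On the way, in this order (a step that is already met when the one before it is completed fails the run):
1. the tin stands upright on the bench, clear of the front of the dark-lidded box ((y of tin in the frame of dark_box above 0.115 m or y of tin in the frame of dark_box below -0.115 m) and height (world z) of tin below 0.006 m and angle between tin's own z axis and vertical below 0.1 rad and linear speed of tin below 0.02 m/s), for 0.2 s.
2. the dark lid has been pushed past upright and lies back on its stops (value of joint dark_lid above 1.8 rad), for 0.2 s.
At the end, for the whole second after the job is handed in: The dark lid lies open past 1.8 rad and at rest; the tin stands upright on the bench at rest with its centre more than 115 mm to the side of the dark box's middle line; the pale lid is shut (below 0.05 rad); every other loose thing is within 25 mm of where it started (all of step 1 and value of joint dark_lid above 1.8 rad and velocity of joint dark_lid between -0.1 and 0.1 rad/s and value of joint pale_lid below 0.05 rad and distance of each of glue_bottle, mallet, sanding_block, brush_mug, loose_blank, try_square from where it was at the start of the episode below 0.025 m); the robot touches nothing.
It fails at once if the tin is lifted off the bench or tipped (height (world z) of tin above 0.012 m or angle between tin's own z axis and vertical above 0.35 rad).
It fails at once if the tin is squeezed or shoved hard (more than 20 N) (contact force between the fingers and tin above 20 N).
It fails at once if the dark lid is flung open (faster than 4 rad/s) (velocity of joint dark_lid above 4 rad/s).
It fails at once if the pale lid is raised (value of joint pale_lid above 0.15 rad).
It fails at once if another loose thing is pushed about or lifted (distance of any of glue_bottle, mallet, sanding_block, brush_mug, loose_blank, try_square from where it was at the start of the episode above 0.04 m).
It also fails if it takes over 54 s, if anything falls off the work surface, if the arm or the gripper's body presses on something with over 40 N, if the wrist force passes 120 N, or if a joint passes its speed limit or range.

## Working session

There is one attempt and no reset: what is moved stays moved. The work goes in short steps, Python scripts to look and compute and a shell command to move; the robot and the scene stay as the last step left them, time stands still between calls to the robot, and variables do not carry over. Pictures are saved under pics/ and viewed, and the job is handed in when it is done.

```bash
ls; mkdir -p pics; python3 - <<'E'
from cell import sensors, vision, job
import cv2
s=sensors.state(); print(s)
for n in ("side","top"):
    im=vision.capture(n); cv2.imwrite(f"pics/{n}0.png",im[:,:,::-1]); m=vision.camera_model(n); print(n,m)
print(vision.camera_model("wrist"))
E
```

```text
pics
{'time': 0.0, 'q': array([-0.99780777,  0.50184746, -0.42678662,  1.55148214,  0.22079453,
        1.13828524, -0.2102628 ]), 'joint_vel': array([ 1.52686795e-03,  9.34449435e-06, -1.00754644e-03, -9.08029613e-04,
       -9.42875791e-04,  7.80512329e-04,  1.74397595e-03]), 'tau': array([ 1.49640360e-03, -5.66617370e+01, -5.81630051e+00, -2.79102248e+01,
       -6.88651018e-02,  3.10041779e-02,  1.89441339e-04]), 'eef_pos': array([197.98021413, 618.36337702, 225.6648193 ]), 'ee_rot': array([-1.85262684e-04,  1.54230057e-01,  9.88034474e-01, -9.65599571e-04]), 'wrist_force': array([-0.10565845, -0.02997838, -1.12619067]), 'ft_torque': array([-0.04664127, -0.01282921, -0.05014788]), 'opening': 0.997887154406126}
side {'intrinsics': array([[462.06768402,   0.        , 325.19865667],
       [  0.        , 462.06768402, 240.08200621],
       [  0.        ,   0.        ,   1.        ]]), 'xyz': array([ 307.50337968, -945.84094522,  696.32538973]), 'orientation': array([-0.47809061,  0.87151826, -0.09402496,  0.05517791])}
top {'intrinsics': array([[565.38093684,   0.        , 319.10246618],
       [  0.        , 565.38093684, 242.55305834],
       [  0.        ,   0.        ,   1.        ]]), 'xyz': array([ 301.63730388,   14.40882507, 1504.95891377]), 'orientation': array([-0.05520803,  0.71312788, -0.69591479,  0.06405702])}
{'intrinsics': array([[371.82250451,   0.        , 318.4412405 ],
       [  0.        , 371.82250451, 242.21854403],
       [  0.        ,   0.        ,   1.        ]]), 'T_tool_cam': array([[-2.40315557e-04, -9.51403665e-01, -3.07946437e-01,
         8.40283875e+01],
       [ 9.99999970e-01, -2.42857486e-04, -3.00703186e-05,
         2.51513931e+00],
       [-4.61780860e-05, -3.07946435e-01,  9.51403695e-01,
        -1.58085736e+02],
       [ 0.00000000e+00,  0.00000000e+00,  0.00000000e+00,
         1.00000000e+00]])}
```

View pics/top0.png

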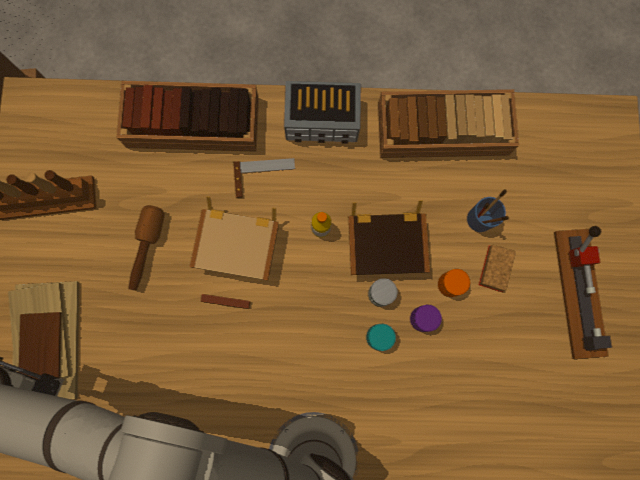

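View pics/side0.png

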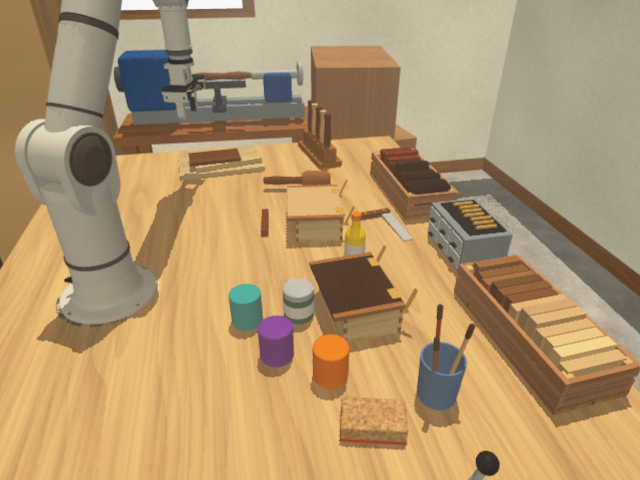

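```bash
cat > h.py <<'E'
import numpy as np,cv2
from scipy.spatial.transform import Rotation as R
from cell import sensors, vision, job
def cam(n):
    m=vision.camera_model(n); K=m["intrinsics"]
    if n=="wrist":
        s=sensors.state(); T=np.eye(4); q=s["ee_rot"]; T[:3,:3]=R.from_quat(np.r_[q[1:],q[0]]).as_matrix(); T[:3,3]=s["eef_pos"]
        T=T@m["T_tool_cam"]; return K,T[:3,:3],T[:3,3]
    q=m["orientation"]; return K,R.from_quat(np.r_[q[1:],q[0]]).as_matrix(),m["xyz"]
def ray(c,u,v,z):
    K,Rm,p=c; d=Rm@np.linalg.solve(K,[u,v,1.]); return p+d*(z-p[2])/d[2]
def proj(c,P):
    K,Rm,p=c; x=K@(Rm.T@(np.asarray(P,float)-p)); return x[:2]/x[2]
E
python3 - <<'E'
from h import *
print(sensors.state()['time'])
c=cam("top"); im=vision.capture("top")
for t in ["tin","dark_box","dark_lid","pale_lid","glue_bottle","loose_blank"]:
    for r in vision.trace(t,"top")[:4]:
        m=r["mask"].astype(np.uint8); cs=max(cv2.findContours(m,0,2)[0],key=cv2.contourArea)
        rc=cv2.minAreaRect(cs); z={"tin":78,"dark_lid":80,"pale_lid":80,"dark_box":80,"glue_bottle":150}.get(t,20)
        print(t,round(r["confidence"],2),r["extent"],np.round(ray(c,*rc[0],z)[:2]),[np.round(ray(c,*p,z)[:2]).tolist() for p in cv2.boxPoints(rc)])
big=cv2.resize(im[180:360,290:530,::-1],None,fx=3.3,fy=3.3,interpolation=cv2.INTER_CUBIC); cv2.imwrite("pics/z1.png",big)
E
```

```text
0.1
tin 0.7 [407.2, 305.1, 446.1, 333.5] [ 359. -271.] [[391.0, -231.0], [393.0, -312.0], [326.0, -311.0], [324.0, -231.0]]
tin 0.62 [435.6, 267.0, 469.4, 295.8] [ 450. -346.] [[468.0, -299.0], [490.0, -378.0], [431.0, -391.0], [410.0, -313.0]]
tin 0.36 [479.4, 245.5, 517.0, 290.1] [ 492. -457.] [[446.0, -406.0], [556.0, -437.0], [539.0, -509.0], [429.0, -477.0]]
dark_box 0.84 [349.2, 197.9, 431.5, 275.8] [ 563. -180.] [[656.0, -74.0], [665.0, -284.0], [472.0, -285.0], [464.0, -80.0]]
dark_lid 0.95 [345.6, 214.7, 430.5, 276.9] [ 544. -180.] [[616.0, -73.0], [633.0, -277.0], [474.0, -285.0], [457.0, -84.0]]
pale_lid 0.82 [190.5, 209.2, 278.9, 279.0] [535. 215.] [[474.0, 325.0], [627.0, 308.0], [597.0, 104.0], [444.0, 125.0]]
pale_lid 0.56 [202.9, 294.0, 251.9, 308.6] [391. 231.] [[387.0, 292.0], [412.0, 289.0], [395.0, 170.0], [370.0, 173.0]]
glue_bottle 0.67 [312.0, 212.4, 332.4, 235.7] [579.  -5.] [[608.0, 19.0], [610.0, -27.0], [550.0, -29.0], [549.0, 18.0]]
loose_blank 0.76 [202.5, 294.1, 251.7, 307.8] [396. 240.] [[392.0, 303.0], [414.0, 301.0], [400.0, 177.0], [377.0, 179.0]]
loose_blank 0.23 [189.9, 196.1, 276.8, 279.9] [562. 222.] [[482.0, 339.0], [677.0, 317.0], [644.0, 103.0], [450.0, 129.0]]
```

View pics/z1.png

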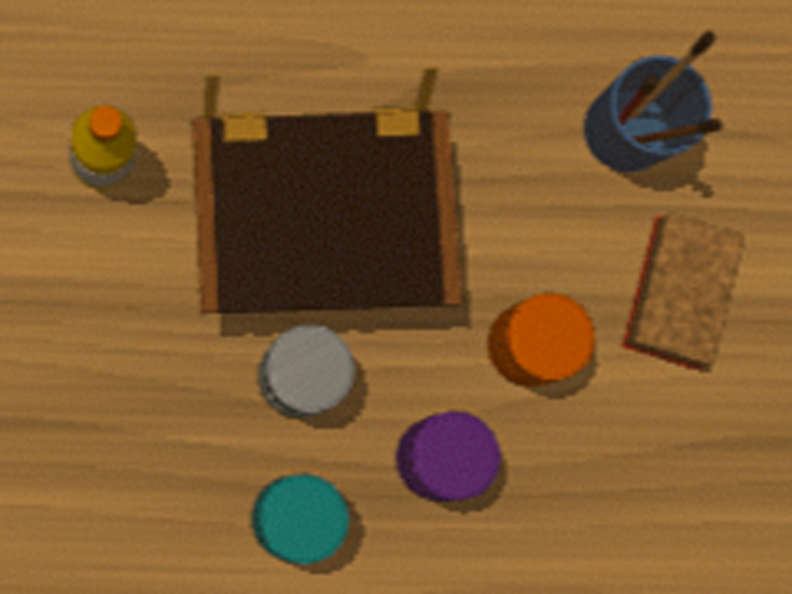

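The tin is the grey-lidded one at crop (308,369), the dark lid's corners are (203,312), (461,303), (449,112) and (193,120). The orange and purple look-alikes block the right side, so the tin should go left.

```bash
python3 - <<'E'
from h import *
c=cam("top")
def P(x,y,z): return ray(c,(x+.5)/3.3-.5+290,(y+.5)/3.3-.5+180,z)[:2]
pts=dict(FL=(203,312),FR=(461,303),BR=(449,112),BL=(193,120)); 
L={k:P(*v,80) for k,v in pts.items()}; print({k:v.round() for k,v in L.items()})
for k,q in dict(tin=(308,369),teal=(301,518),purple=(455,455),orange=(548,338)).items(): print(k,P(*q,78).round())
m=np.array([[-87,100],[-87,-100],[68,-100],[68,100]])# back edge assumed at hinge
im=np.array([L[k] for k in("FL","FR","BR","BL")])
mc,ic=m.mean(0),im.mean(0); U,S,V=np.linalg.svd((m-mc).T@(im-ic)); Rm=(U@V).T; t=ic-Rm@mc
yaw=np.degrees(np.arctan2(Rm[1,0],Rm[0,0])); print("yaw",yaw,"origin",t, "res",(im-(m@Rm.T+t)).round(1).tolist())
for k,q in dict(tin=(308,369),teal=(301,518),purple=(455,455),orange=(548,338)).items(): print(k,(Rm.T@(P(*q,78)-t)).round())
# side check
im2=vision.capture("side"); c2=cam("side")
o=im2[:,:,::-1].copy()
for a in m:
    w=Rm@a+t; 
    for cc,z in((c2,80),):
        u=proj(cc,[*w,z]); cv2.circle(o,tuple(int(round(x)) for x in u),2,(0,255,0),-1)
w=P(308,369,78)
for z in(0,78):
  for a in np.linspace(0,6.28,40):
    u=proj(c2,[w[0]+34*np.cos(a),w[1]+34*np.sin(a),z]); cv2.circle(o,tuple(int(round(x)) for x in u),1,(255,0,255),-1)
cv2.imwrite("pics/z2.png",cv2.resize(o[200:440,180:480],None,fx=2.5,fy=2.5))
E
```

```text
{'FL': array([466., -84.]), 'FR': array([ 477., -283.]), 'BR': array([ 628., -275.]), 'BL': array([616., -74.])}
tin [ 424. -165.]
teal [ 311. -160.]
purple [ 361. -277.]
orange [ 452. -350.]
yaw 3.388541707743945 origin [ 556.22641754 -178.15606816] res [[2.1, -0.3], [2.2, 0.6], [-2.2, -0.6], [-2.1, 0.4]]
tin [-131.   21.]
teal [-244.   32.]
purple [-201.  -87.]
orange [-114. -165.]
```

View pics/z2.png

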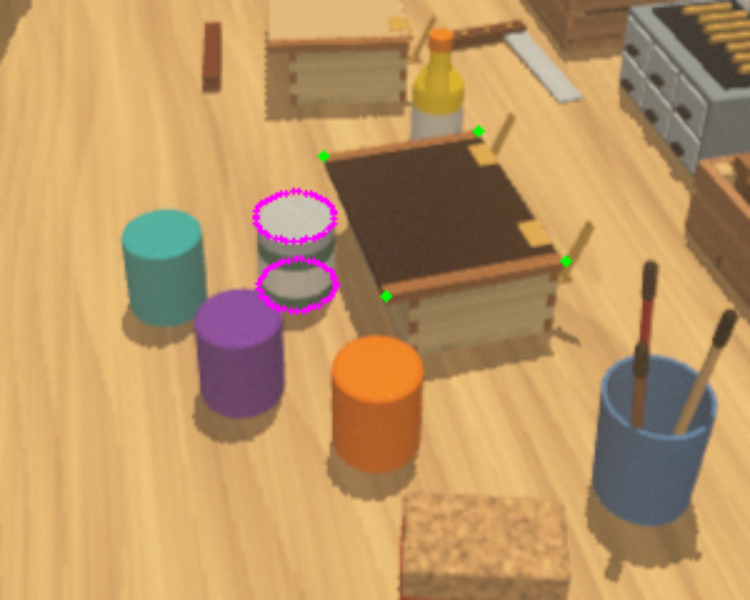

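```bash
cat >> h.py <<'E'
TH=3.4; BO=np.array([558.0,-178.3])
def Rz(d): return R.from_euler('z',d,degrees=True)
def box2w(x,y,z): return np.r_[Rz(TH).apply([x,y,0])[:2]+BO,z]
def down(yd): # tool down, tool-y at world angle yd deg
    y=np.array([np.cos(np.radians(yd)),np.sin(np.radians(yd)),0]); z=np.array([0,0,-1.]); return R.from_matrix(np.c_[np.cross(y,z),y,z])
def pitch(phi,flip=1): # fingers point along box +x, phi deg below horizontal, tool y along box +-y
    y=np.array([0,flip,0.]); z=np.array([np.cos(np.radians(phi)),0,-np.sin(np.radians(phi))]); return Rz(TH)*R.from_matrix(np.c_[np.cross(y,z),y,z])
def rel(p,Rt,p0=None,R0=None):
    s=sensors.state()
    if p0 is None: p0=s["eef_pos"]; q=s["ee_rot"]; R0=R.from_quat(np.r_[q[1:],q[0]])
    return np.r_[R0.inv().apply(np.asarray(p)-p0)/10, (R0.inv()*Rt).as_rotvec(degrees=True)].round(2)
E
python3 - <<'E'
from h import *
q=sensors.state()["ee_rot"]; R0=R.from_quat(np.r_[q[1:],q[0]])
print(rel([500,300,220],down(38)))
print(rel([420,-232,180],down(3.4),[500,300,220],down(38)))
print(rel([427,-232,30],down(3.4),[420,-232,180],down(3.4)))
E
```

```text
[-38.47 -21.18   0.67  -0.    -0.    34.24]
[-37.   -39.06   4.     0.     0.    34.6 ]
[-0.04  0.7  15.    0.    0.    0.  ]
```

```bash
python3 -m jog '[[[-4,-2.2,0.1,0,0,3.5],[-8.5,-4.7,0.1,0,0,7.5],[-13,-7.2,0.2,0,0,11.5],[-17.5,-9.6,0.3,0,0,15.5],[-22,-12.1,0.4,0,0,19.5],[-26.5,-14.6,0.5,0,0,23.5],[-31,-17,0.6,0,0,27.5],[-35,-19.3,0.7,0,0,31],[-38,-21,0.7,0,0,34],[-38.5,-21.2,0.7,0,0,34.2]]]' 0.25 10
python3 - <<'E'
from h import *
print(rel([420,-232,180],down(3.4)))
print(sensors.state()["q"].round(2))
E
```

```text
time: 1.75
eef_pos: [502.4, 296.8, 219.8]
ee_rot: [0.001, 0.44, 0.898, -0.0]
wrist_force: [-0.8, -0.3, 0.1]
opening: 0.25
[-3.677e+01 -3.888e+01  4.030e+00  3.000e-02  8.000e-02  3.434e+01]
[-0.44  0.36 -0.18  1.74  0.08  1.05  0.01]
```

```bash
python3 -m jog '[[[-4,-4.2,0.4,0,0,3.5],[-8,-8.5,0.8,0,0,7.5],[-12,-12.7,1.2,0,0,11.5],[-16,-17,1.6,0,0,15.5],[-20,-21.2,2,0,0,19.5],[-24,-25.4,2.5,0,0,23.5],[-28,-29.6,3,0,0,27.5],[-32,-33.8,3.5,0,0,31],[-35.5,-37.5,4,0,0,33.5],[-36.8,-38.9,4,0,0,34.4]]]'
python3 - <<'E'
from h import *
im=vision.capture("top"); cv2.imwrite("pics/t2.png",im[:,:,::-1]); im=vision.capture("wrist"); cv2.imwrite("pics/w2.png",im[:,:,::-1])
print(sensors.state()["q"].round(2),sensors.state()["eef_pos"])
c=cam("wrist")
o=im[:,:,::-1].copy()
for z in (0,78):
  for a in np.linspace(0,6.28,60):
    u=proj(c,[424+34*np.cos(a),-165+34*np.sin(a),z]); cv2.circle(o,tuple(int(round(x)) for x in u),1,(255,0,255),-1)
for b in [(-87,100),(-87,-100),(-87,0)]:
    u=proj(c,box2w(*b,80)); cv2.circle(o,tuple(int(round(x)) for x in u),3,(0,255,0),-1)
cv2.imwrite("pics/w2o.png",o)
print(rel([427,-232,30],down(3.4)))
E
```

```text
time: 3.0
eef_pos: [420.1, -231.6, 179.6]
ee_rot: [0.0, 0.685, 0.728, -0.0]
wrist_force: [0.3, 0.8, -0.5]
opening: 0.25
[ 0.24  0.23  0.23  2.03 -0.07  0.89  0.57] [ 420.69176012 -230.58741016  179.80280216]
[-1.800e-01  6.200e-01  1.498e+01  1.000e-02  1.000e-02  1.500e-01]
```

View pics/w2o.png

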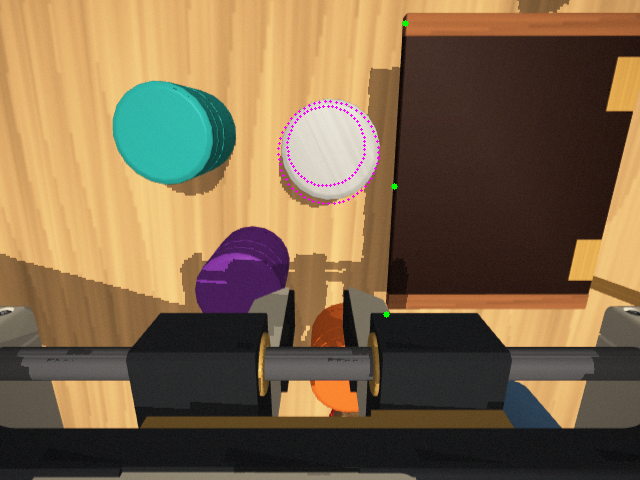

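View pics/t2.png

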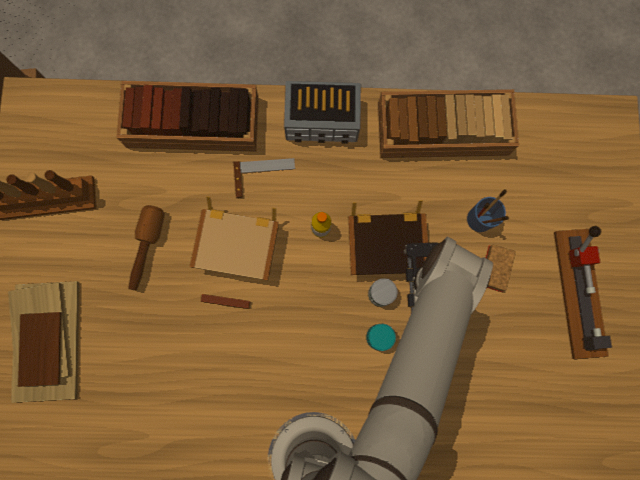

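The wrist overlay fits the tin at (330,150) and the lid edge within about 2–3 mm. I can go down beside the tin now.

```bash
python3 -m jog '[[[-0.1,0.7,2.5,0,0,0],[-0.1,0.7,5,0,0,0],[-0.1,0.7,7.5,0,0,0],[-0.1,0.7,10,0,0,0],[-0.1,0.7,12,0,0,0],[-0.1,0.7,13.5,0,0,0],[-0.1,0.7,14.5,0,0,0],[-0.1,0.7,15,0,0,0],[-0.1,0.7,15,0,0,0],[-0.1,0.7,15,0,0,0]]]'
python3 - <<'E'
from h import *
s=sensors.state(); p=s["eef_pos"]; print(p, Rz(-TH).apply([*(p[:2]-BO),0]))
im=vision.capture("side"); cv2.imwrite("pics/s3.png",cv2.resize(im[200:440,180:480,::-1],None,fx=2.5,fy=2.5))
print(rel(box2w(-133,115,30),down(TH)))
E
```

```text
time: 4.35
eef_pos: [428.1, -230.6, 30.2]
ee_rot: [0.0, 0.684, 0.729, 0.0]
wrist_force: [0.1, -1.1, -0.1]
opening: 0.249
[ 428.13665997 -230.57649753   30.19653119] [-132.73508769  -44.48275814    0.        ]
[1.595e+01 4.000e-02 1.000e-02 5.000e-02 2.000e-02 2.400e-01]
```

View pics/s3.png

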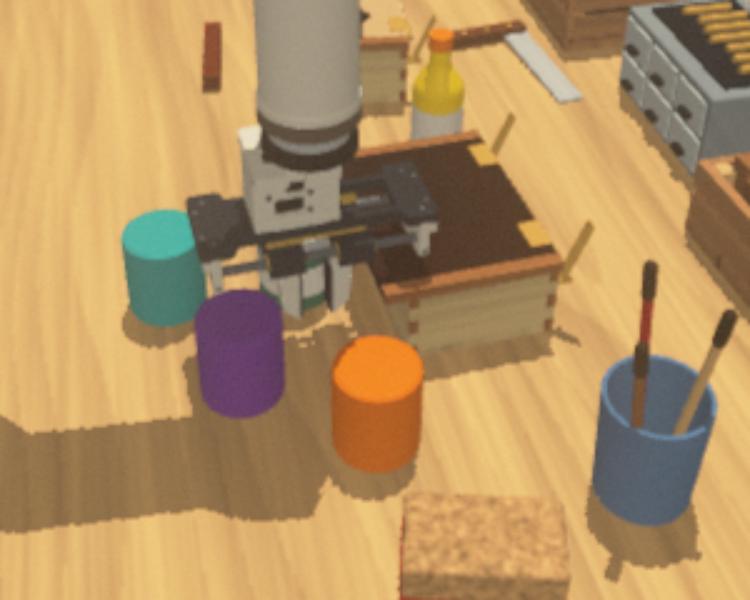

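```bash
python3 -m jog '[[[0.6,0,0,0,0,0],[1.2,0,0,0,0,0],[1.5,0,0,0,0,0],[1.8,0,0,0,0,0],[2.1,0,0,0,0,0],[2.4,0,0,0,0,0],[2.7,0,0,0,0,0],[3.1,0,0,0,0,0],[3.5,0,0,0,0,0],[3.9,0,0,0,0,0]]]'
python3 -m jog '[[[0.4,0,0,0,0,0],[0.9,0,0,0,0,0],[1.4,0,0,0,0,0],[1.9,0,0,0,0,0],[2.4,0,0,0,0,0],[2.9,0,0,0,0,0],[3.4,0,0,0,0,0],[3.9,0,0,0,0,0],[4.3,0,0,0,0,0],[4.6,0,0,0,0,0]]]'
python3 - <<'E'
from h import *
s=sensors.state(); p=s["eef_pos"]; print(p, Rz(-TH).apply([*(p[:2]-BO),0]))
im=vision.capture("side"); cv2.imwrite("pics/s4.png",cv2.resize(im[200:440,180:480,::-1],None,fx=2.5,fy=2.5))
im=vision.capture("wrist"); cv2.imwrite("pics/w4.png",im[:,:,::-1])
E
```

```text
time: 5.65
eef_pos: [425.3, -191.2, 29.7]
ee_rot: [0.0, 0.684, 0.729, 0.0]
wrist_force: [0.0, -3.3, 0.3]
opening: 0.252
time: 6.9
eef_pos: [422.3, -145.2, 29.7]
ee_rot: [-0.0, 0.684, 0.729, -0.0]
wrist_force: [0.0, -1.5, 0.3]
opening: 0.247
[ 422.31364414 -145.21057959   29.71377537] [-133.485111     41.07824305    0.        ]
```

View pics/s4.png

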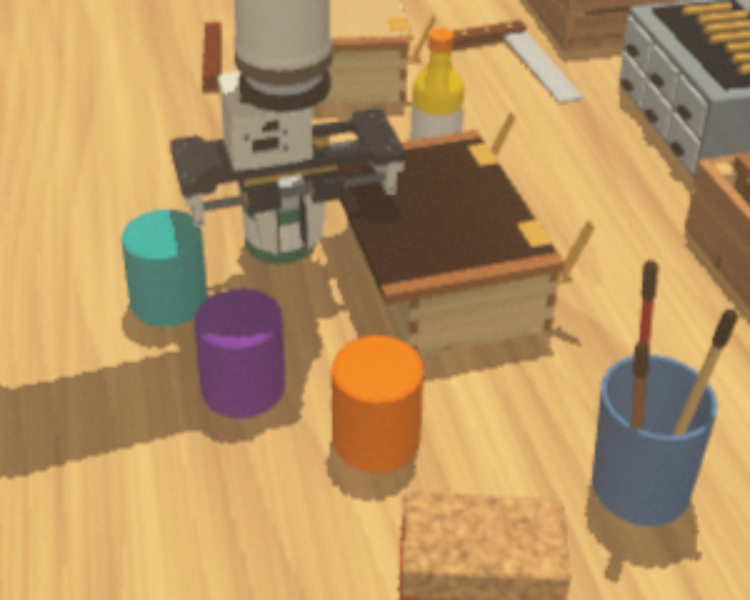

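View pics/w4.png

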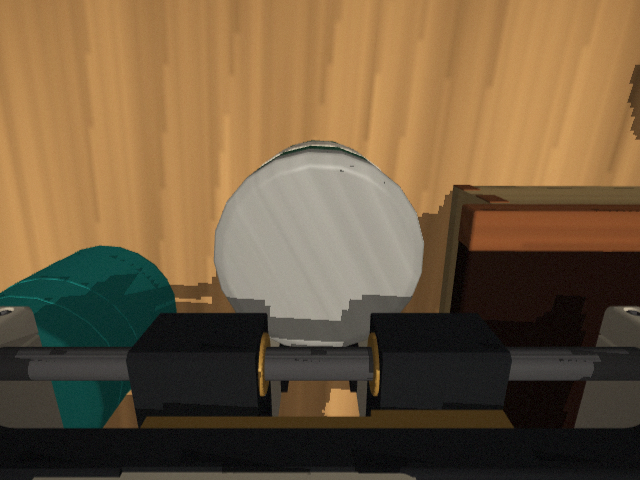

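The tin at (320,245) is centred between the fingertips, and it is upright and sliding. About 70 mm to go.

```bash
python3 -m jog '[[[0.4,0,0,0,0,0],[0.9,0,0,0,0,0],[1.4,0,0,0,0,0],[1.9,0,0,0,0,0],[2.4,0,0,0,0,0],[2.9,0,0,0,0,0],[3.4,0,0,0,0,0],[3.9,0,0,0,0,0],[4.3,0,0,0,0,0],[4.6,0,0,0,0,0]]]'
python3 -m jog '[[[0.4,0,0,0,0,0],[0.9,0,0,0,0,0],[1.4,0,0,0,0,0],[1.8,0,0,0,0,0],[2.2,0,0,0,0,0],[2.4,0,0,0,0,0],[2.5,0,0,0,0,0],[2.5,0,0,0,0,0],[2.2,0,0,0,0,0],[1.5,0,0,0,0,0]]]'
python3 - <<'E'
from h import *
s=sensors.state(); p=s["eef_pos"]; print(p, Rz(-TH).apply([*(p[:2]-BO),0]))
im=vision.capture("side"); cv2.imwrite("pics/s5.png",cv2.resize(im[100:440,180:480,::-1],None,fx=1.75,fy=1.75))
im=vision.capture("wrist"); cv2.imwrite("pics/w5.png",im[:,:,::-1])
E
```

```text
time: 8.25
eef_pos: [419.4, -99.3, 29.7]
ee_rot: [-0.0, 0.684, 0.729, 0.0]
wrist_force: [-0.5, -2.3, 0.0]
opening: 0.251
time: 9.5
eef_pos: [418.4, -84.6, 29.7]
ee_rot: [-0.0, 0.684, 0.73, 0.0]
wrist_force: [-0.2, -0.2, -0.3]
opening: 0.248
[418.35842883 -84.55805546  29.65880695] [-133.83628319  101.85857777    0.        ]
```

View pics/s5.png

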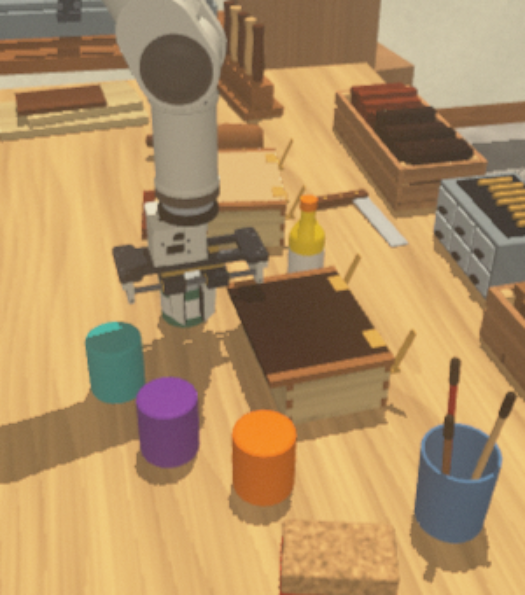

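View pics/w5.png

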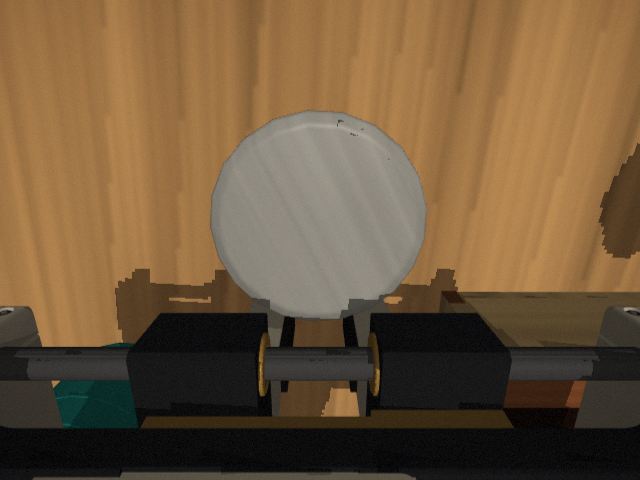

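The tin is upright, with its lid at (320,215) in the wrist view, and the fingers are clear of it. While I raise the arm I'll also fit a simple kinematic model, to see which tilted poses it can reach.

```bash
python3 -m jog '[[[-0.5,0,0,0,0,0],[-1,0,0,0,0,0],[-1.5,0,-2,0,0,0],[-1.5,0,-5,0,0,0],[-1.5,0,-8,0,0,0],[-1.5,0,-11,0,0,0],[-2,0,-14,0,0,0],[-3,0,-17,0,0,0],[-4,0,-19,0,0,0],[-4.5,0,-20,0,0,0]]]'
cat > kin.py <<'E'
from h import *
from scipy.optimize import least_squares
data=[([-0.99780777,0.50184746,-0.42678662,1.55148214,0.22079453,1.13828524,-0.2102628],[197.98,618.36,225.66],[-1.85e-04,1.5423e-01,9.880e-01,-9.6e-04]),
([-0.44,0.36,-0.18,1.74,0.08,1.05,0.01],[502.4,296.8,219.8],[.001,.44,.898,0]),
([0.24,0.23,0.23,2.03,-0.07,0.89,0.57],[420.7,-230.6,179.8],[0,.685,.728,0])]
s=sensors.state(); data.append((s["q"],s["eef_pos"],s["ee_rot"]))
def fk(q,p,sz):
    off,of7,d1,d3,d5,d7,a3,a5=p
    z=lambda a:R.from_euler('z',a); y=lambda a:R.from_euler('y',a)
    r=z(off)*z(sz*q[0]); P=np.array([0,0,d1]); r=r*y(q[1]); P=P+r.apply([0,0,0]); r=r*z(sz*q[2]); P=P+r.apply([a3,0,d3]); r=r*y(q[3]); P=P+r.apply([a5,0,d5]); r=r*z(sz*q[4])*y(q[5])
    r=r*z(sz*q[6]+of7); return P+r.apply([0,0,d7]),r
def res(p,sz):
    o=[]
    for q,x,k in data:
        P,r=fk(q,p,sz); Rt=R.from_quat([k[1],k[2],k[3],k[0]]); o+=list((P-x)/1.)+list((Rt.inv()*r).as_rotvec()*300)
    return np.array(o)
def fit():
    best=None
    for sz in(1,-1):
        for off in(-2,-1,0,1,2,3):
            for o7 in(-1.57,0,1.57,3.1):
                f=least_squares(res,[off,o7,330,400,400,300,0,0],args=(sz,))
                if best is None or f.cost<best[0].cost: best=(f,sz)
    return best
E
python3 - <<'E'
from kin import *
f,sz=fit(); print(f.cost,sz,f.x.round(3)); print(np.abs(f.fun).reshape(-1,6).round(1))
print(s["q"],s["time"],s["eef_pos"])
E
```

```text
time: 10.85
eef_pos: [421.7, -130.3, 230.8]
ee_rot: [0.001, 0.685, 0.729, 0.001]
wrist_force: [-0.3, -0.2, -0.4]
opening: 0.248
5.979523686125576 -1 [-5.40000e-02  1.51600e+00 -8.75750e+01  4.80383e+02  4.71453e+02
 -1.12102e+02  1.65040e+01  1.59500e+01]
[[1.  0.3 0.2 0.  0.  0. ]
 [0.8 0.  0.6 1.  1.3 0.3]
 [1.2 0.1 0.8 0.1 0.8 0.3]
 [1.5 0.9 1.1 0.  0.  0. ]]
[-0.01048674  0.08509171  0.26408434  2.064078   -0.02677185  0.99379596
  0.33007872] 10.85 [ 421.68105055 -130.30803213  230.80111588]
```

```bash
cat >> kin.py <<'E'
LO=np.array([-2.88,-.31,-1.54,.2,-1.41,.19,-2.57]);HI=np.array([2.88,2.03,1.56,2.42,4.55,2.02,2.57])
def ik(P,Rt,p,sz,q0):
    def g(q):
        x,r=fk(q,p,sz); return np.r_[(x-P)/10,(Rt.inv()*r).as_rotvec()*10,(q-q0)*.01]
    f=least_squares(g,np.clip(q0,LO+.01,HI-.01),bounds=(LO,HI)); x,r=fk(f.x,p,sz); return f.x,np.linalg.norm(x-P),np.degrees((Rt.inv()*r).magnitude())
E
python3 - <<'E'
from kin import *
f,sz=fit(); p=f.x.copy(); sh=320-p[2]; p[2]+=sh; p[5]+=sh; print(p)
for flip in(1,-1):
  for phi in(70,60,50,40,30,20):
    for (x,z) in((-78,58),(-40,150),(60,205)):
        out=ik(box2w(x,0,z),pitch(phi,flip),p,sz,s["q"]); print(flip,phi,x,z,out[0].round(2),round(out[1],1),round(out[2],1))
E
```

```text
[-5.44955509e-02  1.51627990e+00  3.20000000e+02  4.80382549e+02
  4.71452606e+02  2.95472819e+02  1.65036732e+01  1.59502451e+01]
1 70 -78 58 [ 0.96  0.49 -0.61  2.22  0.42  0.23  1.68] 0.0 0.0
1 70 -40 150 [ 0.6   0.27 -0.26  2.11 -0.2   0.46  2.16] 0.0 0.0
1 70 60 205 [ 0.42  0.34 -0.17  1.86 -0.13  0.63  1.99] 0.0 0.0
1 60 -78 58 [ 1.31  0.65 -0.95  2.31  1.71  0.19  0.55] 0.0 0.0
1 60 -40 150 [ 1.3   0.41 -0.99  2.22  0.33  0.24  1.75] 0.0 0.0
1 60 60 205 [ 0.73  0.32 -0.47  1.98 -0.17  0.4   2.08] 0.0 0.0
1 50 -78 58 [ 1.6   1.03 -1.2   2.39  2.24  0.44  0.33] 0.0 0.0
1 50 -40 150 [ 1.29  0.39 -0.91  2.24 -0.45  0.19  2.57] 1.8 6.1
1 50 60 205 [ 0.92  0.33 -0.64  2.08 -0.61  0.19  2.57] 0.0 0.1
1 40 -78 58 [ 1.76  1.34 -1.25  2.42  2.44  0.52  0.44] 1.3 1.6
1 40 -40 150 [ 1.55  0.59 -1.13  2.24 -0.27  0.19  2.57] 4.2 13.7
1 40 60 205 [ 1.19  0.44 -0.91  2.08 -0.51  0.19  2.57] 2.4 8.8
1 30 -78 58 [ 1.94  1.66 -1.23  2.42  2.55  0.48  0.7 ] 2.9 3.6
1 30 -40 150 [ 1.8   1.39 -1.44  2.42  2.4   0.53  0.48] 1.4 1.8
1 30 60 205 [ 1.57  1.2  -1.48  2.25  2.35  0.52  0.28] 0.0 0.0
1 2
[... 672 characters left out ...]
2 -0.68  2.3  -1.41  0.19  0.35] 0.4 1.4
-1 50 60 205 [ 0.17  0.28  0.21  2.09 -1.23  0.37 -0.07] 0.0 0.0
-1 40 -78 58 [ 1.48  0.78 -0.87  2.29 -1.41  0.19  0.83] 4.4 14.6
-1 40 -40 150 [ 1.43  0.49 -0.97  2.3  -1.41  0.19  0.53] 2.6 8.6
-1 40 60 205 [ 1.05  0.38 -0.73  2.13 -1.41  0.19  0.29] 1.2 4.3
-1 30 -78 58 [ 1.75  1.16 -0.99  2.29 -1.41  0.19  1.24] 5.1 16.9
-1 30 -40 150 [ 1.66  0.77 -1.13  2.3  -1.41  0.19  0.81] 4.3 14.2
-1 30 60 205 [ 1.34  0.56 -1.01  2.13 -1.41  0.19  0.49] 3.2 11.7
-1 20 -78 58 [ 1.96  1.56 -1.    2.29 -1.41  0.19  1.66] 4.6 15.2
-1 20 -40 150 [ 1.82  1.18 -1.18  2.3  -1.41  0.19  1.21] 5.1 16.8
-1 20 60 205 [ 1.54  0.89 -1.19  2.13 -1.41  0.19  0.81] 4.7 17.4
```

```bash
python3 - <<'E'
from kin import *
f,sz=fit(); p=f.x.copy()
for d7 in (270,295,320):
  pp=p.copy(); pp[2]+=d7-p[5]; pp[5]=d7
  for phi in (70,65,60):
    q=s["q"]; o=[]
    for (x,z) in((-140,180),(-130,55),(-90,55),(-78,110),(-30,170),(60,205),(85,205)):
        q,e,a=ik(box2w(x,-20,z),pitch(phi,-1),pp,sz,q); o.append((round(e,1),round(a,1),q[5].round(2),q[4].round(2)))
    print(d7,phi,o)
print(rel(box2w(-140,-20,185),pitch(66,-1)))
E
```

```text
270 70 [(np.float64(0.0), np.float64(0.0), np.float64(0.57), np.float64(-0.47)), (np.float64(0.0), np.float64(0.0), np.float64(0.31), np.float64(-0.92)), (np.float64(0.0), np.float64(0.0), np.float64(0.33), np.float64(-0.87)), (np.float64(0.0), np.float64(0.0), np.float64(0.44), np.float64(-0.67)), (np.float64(0.0), np.float64(0.0), np.float64(0.58), np.float64(-0.5)), (np.float64(0.0), np.float64(0.0), np.float64(0.7), np.float64(-0.45)), (np.float64(0.0), np.float64(0.0), np.float64(0.72), np.float64(-0.45))]
270 65 [(np.float64(0.0), np.float64(0.0), np.float64(0.52), np.float64(-0.65)), (np.float64(0.0), np.float64(0.0), np.float64(0.35), np.float64(-1.37)), (np.float64(0.0), np.float64(0.0), np.float64(0.35), np.float64(-1.3)), (np.float64(0.0), np.float64(0.0), np.float64(0.43), np.float64(-1.0)), (np.float64(0.0), np.float64(0.0), np.float64(0.53), np.float64(-0.75)), (np.float64(0.0), np.float64(0.0), np.float64(0.64), np.float64(-0.67)), (np.float64(0.0), np.float64(0.0), np.float64(0.66), np.float64(-0.67))]
270 60 [(np.float64(0.0), np.float64(0.0), np.float64(0.48), np.fl
[... 2898 characters left out ...]
oat64(0.0), np.float64(0.0), np.float64(0.6), np.float64(-0.62)), (np.float64(0.0), np.float64(0.0), np.float64(0.62), np.float64(-0.62))]
320 60 [(np.float64(0.0), np.float64(0.0), np.float64(0.49), np.float64(-0.9)), (np.float64(0.7), np.float64(2.3), np.float64(0.19), np.float64(-1.41)), (np.float64(0.6), np.float64(1.9), np.float64(0.19), np.float64(-1.41)), (np.float64(0.0), np.float64(0.0), np.float64(0.27), np.float64(-1.14)), (np.float64(0.0), np.float64(0.0), np.float64(0.38), np.float64(-0.77)), (np.float64(0.0), np.float64(0.0), np.float64(0.46), np.float64(-0.58)), (np.float64(0.0), np.float64(0.0), np.float64(0.47), np.float64(-0.55))]
[ -7.6   -0.71   4.58 -18.78  18.74  88.77]
```

```bash
python3 - <<'E'
from h import *
print(rel(box2w(-140,-20,185),pitch(70,-1)))
E
```

```text
[ -7.6   -0.71   4.58 -15.64  15.61  89.21]
```

```bash
python3 -m jog '[[[-0.7,0,0.4,-1.6,1.6,9],[-1.5,-0.1,0.8,-3.2,3.2,18],[-2.3,-0.2,1.3,-4.8,4.8,27],[-3.1,-0.3,1.8,-6.4,6.4,36.5],[-3.9,-0.4,2.3,-8,8,46],[-4.7,-0.5,2.8,-9.7,9.7,55.5],[-5.5,-0.5,3.3,-11.3,11.3,65],[-6.3,-0.6,3.8,-13,13,74.5],[-7.1,-0.7,4.3,-14.6,14.6,83.5],[-7.6,-0.7,4.6,-15.6,15.6,89.2]]]' 0
python3 - <<'E'
from kin import *
f,sz=fit(); print(f.cost,f.x.round(2),s["q"].round(2))
p=s["eef_pos"]; print(p, Rz(-TH).apply([*(p[:2]-BO),0]))
q=s["ee_rot"]; z=R.from_quat(np.r_[q[1:],q[0]]).as_matrix(); print(Rz(-TH).as_matrix()@z)
im=vision.capture("side"); cv2.imwrite("pics/s6.png",cv2.resize(im[100:440,180:480,::-1],None,fx=1.75,fy=1.75))
im=vision.capture("wrist"); cv2.imwrite("pics/w6.png",im[:,:,::-1])
E
```

```text
time: 12.1
eef_pos: [418.1, -205.8, 182.7]
ee_rot: [-0.006, 0.985, 0.027, 0.172]
wrist_force: [0.6, -0.4, -0.3]
opening: 0.008
22.534706922006922 [-5.0000e-02  1.5200e+00  3.7360e+02  4.8029e+02  4.7343e+02  3.5308e+02
  1.3190e+01  1.1220e+01] [ 0.12  0.04  0.45  2.3  -0.42  0.56 -0.62]
[ 418.07667112 -205.77904611  182.66302099] [-141.30672232  -19.13233304    0.        ]
[[ 9.40800761e-01 -3.39428971e-03  3.38943073e-01]
 [-3.94430027e-03 -9.99991785e-01  9.33899811e-04]
 [ 3.38937119e-01 -2.21550691e-03 -9.40806421e-01]]
```

View pics/s6.png

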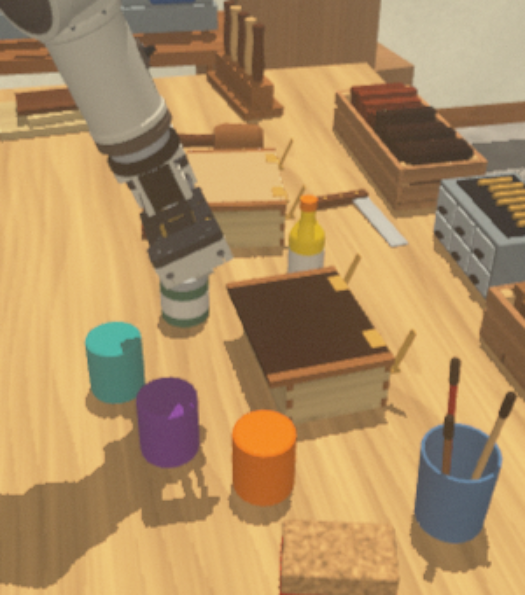

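View pics/w6.png

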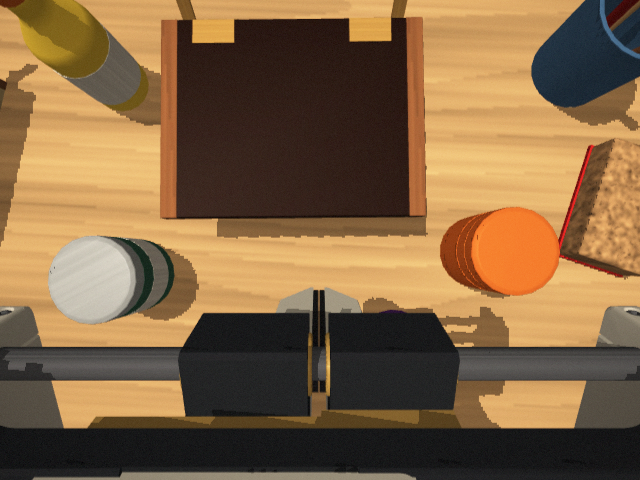

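The tool is tilted with the fingers shut. The dark lid's front edge runs (161,217) to (425,216), and the tin stands at left with its lid at (93,280). I'll refine the positions from this closer view.

```bash
python3 - <<'E'
from kin import *
c=cam("wrist")
a,b,t=[ray(c,*u,z) for u,z in(((161,217),80),((425,216),80),((93,280),78))]
bl=ray(c,161,19,80); br=ray(c,423,17,80)
print(a,b,np.linalg.norm(a-b),np.degrees(np.arctan2(*(-(a-b)[:2]*[1,-1]))), bl,br)
for x in (a,b,t,bl,br): print(Rz(-TH).apply([*(x[:2]-BO),0]).round(1))
f,sz=fit(); p=f.x; q=s["q"]
for phi in(70,65,60,55,50):
  for y in(0,-20):
    q=s["q"]; o=[]
    for (x,z) in((-130,55),(-90,55),(-78,110),(-30,170),(85,205)):
        q,e,an=ik(box2w(x,y,z),pitch(phi,-1),p,sz,q); o.append((round(float(e),1),round(float(an),1),float(q[5].round(2)),float(q[4].round(2))))
    print(phi,y,o)
E
```

```text
[464.91019644 -81.07967922  80.        ] [ 477.34495878 -279.88767692   80.        ] 199.1964941100113 3.578993397965755 [616.97801921 -70.06712208  80.        ] [ 630.12733933 -270.7416275    80.        ]
[-87.2 102.6   0. ]
[-86.5 -96.6   0. ]
[-134.7  154.3    0. ]
[ 65.3 104.5   0. ]
[ 66.5 -96.6   0. ]
70 0 [(0.0, 0.0, 0.25, -0.97), (0.0, 0.0, 0.27, -0.91), (0.0, 0.0, 0.4, -0.66), (0.0, 0.0, 0.54, -0.46), (0.0, 0.0, 0.66, -0.4)]
70 -20 [(0.0, 0.0, 0.29, -0.96), (0.0, 0.0, 0.3, -0.91), (0.0, 0.0, 0.42, -0.68), (0.0, 0.0, 0.56, -0.49), (0.0, 0.0, 0.68, -0.43)]
65 0 [(0.0, 0.0, 0.19, -1.41), (0.0, 0.0, 0.19, -1.31), (0.0, 0.0, 0.32, -0.91), (0.0, 0.0, 0.44, -0.6), (0.0, 0.0, 0.55, -0.47)]
65 -20 [(0.0, 0.0, 0.29, -1.41), (0.0, 0.0, 0.28, -1.33), (0.0, 0.0, 0.37, -0.98), (0.0, 0.0, 0.48, -0.68), (0.0, 0.0, 0.59, -0.57)]
60 0 [(1.1, 3.5, 0.19, -1.41), (0.9, 3.2, 0.19, -1.41), (0.0, 0.0, 0.24, -1.23), (0.0, 0.0, 0.35, -0.79), (0.0, 0.0, 0.43, -0.54)]
60 -20 [(0.8, 2.5, 0.19, -1.41), (0.7, 2.2, 0.19, -1.41), (0.0, 0.0, 0.26, -1.17), (0.0, 0.0, 0.37, -0.79), (0.0, 0.0, 0.45, -0.55)]
55 0 [(2.1, 6.7, 0.19, -1.41), (2.0, 6.6, 0.19, -1.41), (0.6, 2.0, 0.19, -1.41), (0.0, 0.0, 0.26, -1.06), (0.0, 0.0, 0.31, -0.68)]
55 -20 [(1.7, 5.5, 0.19, -1.41), (1.6, 5.5, 0.19, -1.41), (0.3, 1.1, 0.19, -1.41), (0.0, 0.0, 0.29, -1.03), (0.0, 0.0, 0.33, -0.68)]
50 0 [(3.0, 9.3, 0.19, -1.41), (2.9, 9.6, 0.19, -1.41), (1.7, 5.5, 0.19, -1.41), (0.2, 0.6, 0.19, -1.41), (0.0, 0.0, 0.21, -0.99)]
50 -20 [(2.5, 7.9, 0.19, -1.41), (2.5, 8.4, 0.19, -1.41), (1.3, 4.4, 0.19, -1.41), (0.0, 0.0, 0.2, -1.38), (0.0, 0.0, 0.23, -0.96)]
```

```bash
python3 -m jog '[[[-0.3,0,1.3,0,0,0],[-0.6,0,2.7,0,0,0],[-0.9,0,4.1,0,0,0],[-1.2,0,5.5,0,0,0],[-1.5,0,7,0,0,0],[-1.9,0,8.5,0,0,0],[-2.3,0,10,0,0,0],[-2.6,0,11.5,0,0,0],[-2.8,0,12.4,0,0,0],[-2.8,0,12.6,0,0,0]]]'
cat >> h.py <<'E'
BO=np.array([558.0,-175.3]); PH=70
def tcp_for(thd,s=14):
    t=np.radians(thd); f=np.radians(PH); z=np.array([np.cos(f),-np.sin(f)]); n=np.array([np.sin(f),np.cos(f)])
    if thd<PH: A=np.array([68-155*np.cos(t),70+155*np.sin(t)])+s*z
    else: A=np.array([68-(155-s)*np.cos(t),70+(155-s)*np.sin(t)])
    return A-9.5*n
E
python3 - <<'E'
from h import *
s=sensors.state(); p=s["eef_pos"]; b=Rz(-TH).apply([*(p[:2]-BO),0]); print(b,p[2],s["q"].round(2),s["wrist_force"])
f=np.radians(PH)
def rows(ths,b0):
    for t in ths:
        d=tcp_for(t)-b0; print(t,tcp_for(t).round(1),"tx %.2f tz %.2f"%((np.sin(f)*d[0]+np.cos(f)*d[1])/10,(np.cos(f)*d[0]-np.sin(f)*d[1])/10))
rows([0],np.array([b[0],p[2]]))
rows(range(0,113,3),tcp_for(0))
im=vision.capture("wrist"); cv2.imwrite("pics/w7.png",im[:,:,::-1]);im=vision.capture("side"); cv2.imwrite("pics/s7.png",cv2.resize(im[100:440,180:480,::-1],None,fx=1.75,fy=1.75))
E
```

```text
time: 13.45
eef_pos: [435.4, -204.2, 54.9]
ee_rot: [-0.006, 0.985, 0.031, 0.172]
wrist_force: [-0.1, -1.0, 0.1]
opening: 0.0
[-124.10674302  -21.61511131    0.        ] 54.89217689018742 [ 0.36  0.35  0.18  2.35 -1.05  0.29  0.01] [-0.05985605 -0.95022524  0.13525724]
0 [-91.1  53.6] tx 3.05 tz 1.25
0 [-91.1  53.6] tx 0.00 tz 0.00
3 [-90.9  61.7] tx 0.30 tz -0.76
6 [-90.3  69.8] tx 0.63 tz -1.49
9 [-89.2  77.8] tx 1.01 tz -2.21
12 [-87.8  85.8] tx 1.42 tz -2.91
15 [-85.9  93.7] tx 1.87 tz -3.59
18 [-83.6 101.5] tx 2.35 tz -4.24
21 [-80.8 109.1] tx 2.87 tz -4.87
24 [-77.7 116.6] tx 3.42 tz -5.47
27 [-74.2 124. ] tx 3.99 tz -6.03
30 [-70.4 131.1] tx 4.60 tz -6.57
33 [-66.1 138. ] tx 5.24 tz -7.08
36 [-61.5 144.7] tx 5.90 tz -7.55
39 [-56.6 151.1] tx 6.58 tz -7.98
42 [-51.3 157.3] tx 7.29 tz -8.38
45 [-45.7 163.2] tx 8.01 tz -8.75
48 [-39.9 168.8] tx 8.76 tz -9.07
51 [-33.7 174.1] tx 9.52 tz -9.35
54 [-27.2 179. ] tx 10.29 tz -9.60
57 [-20.6 183.6] tx 11.08 tz -9.80
60 [-13.6 187.8] tx 11.87 tz -9.96
63 [ -6.5 191.7] tx 12.68 tz -10.08
66 [  0.8 195.2] tx 13.48 tz -10.16
69 [  8.3 198.3] tx 14.29 tz -10.20
72 [ 15.5 200.8] tx 15.06 tz -10.19
75 [ 22.6 202.9] tx 15.79 tz -10.15
78 [ 29.8 204.7] tx 16.53 tz -10.06
81 [ 37. 206.] tx 17.26 tz -9.94
84 [ 44.3 207. ] tx 17.98 tz -9.78
87 [ 51.7 207.6] tx 18.69 tz -9.58
90 [ 59.1 207.8] tx 19.39 tz -9.35
93 [ 66.5 207.6] tx 20.07 tz -9.08
96 [ 73.8 207. ] tx 20.75 tz -8.77
99 [ 81.1 206. ] tx 21.40 tz -8.43
102 [ 88.4 204.7] tx 22.04 tz -8.06
105 [ 95.6 202.9] tx 22.65 tz -7.65
108 [102.6 200.8] tx 23.25 tz -7.21
111 [109.6 198.4] tx 23.82 tz -6.74
```

View pics/s7.png

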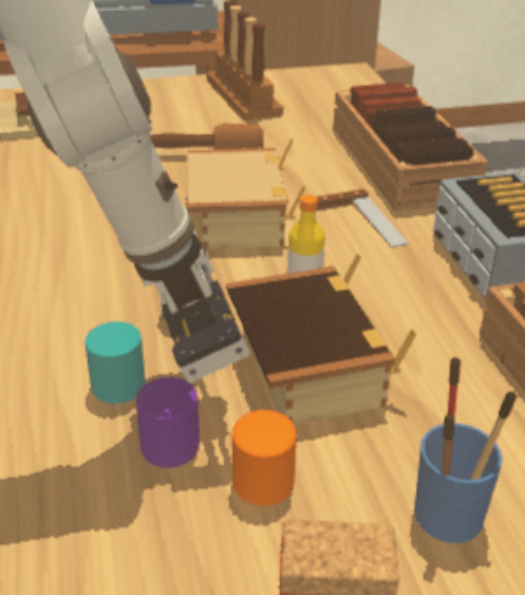

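View pics/w7.png

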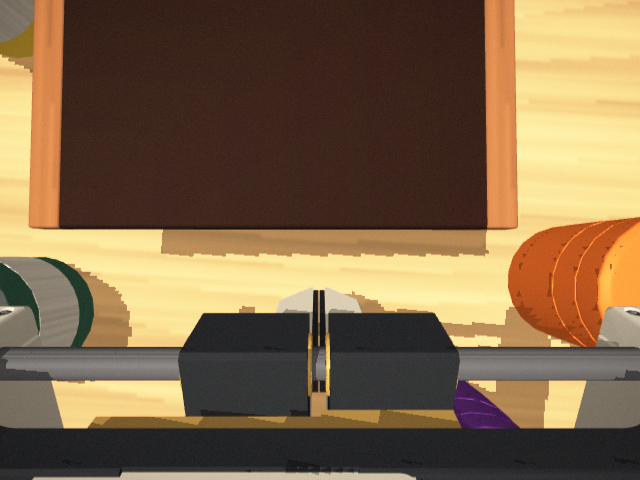

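Clear of everything: the fingertip is in front of the lip at wrist pixel (320,295), with the lip at row 229. Next it goes forward under the lip.

```bash
python3 -m jog '[[[0.3,0,0.1,0,0,0],[0.7,0,0.3,0,0,0],[1.1,0,0.45,0,0,0],[1.5,0,0.6,0,0,0],[1.9,0,0.8,0,0,0],[2.2,0,0.9,0,0,0],[2.5,0,1,0,0,0],[2.7,0,1.1,0,0,0],[2.8,0,1.15,0,0,0],[2.8,0,1.15,0,0,0]]]'
python3 - <<'E'
from h import *
s=sensors.state(); p=s["eef_pos"]; b=Rz(-TH).apply([*(p[:2]-BO),0]); print(b,p[2],s["q"].round(2),s["wrist_force"])
im=vision.capture("wrist"); cv2.imwrite("pics/w8.png",im[:,:,::-1])
E
```

```text
time: 14.8
eef_pos: [465.7, -202.9, 54.3]
ee_rot: [-0.006, 0.985, 0.03, 0.172]
wrist_force: [-0.1, 0.3, -0.7]
opening: 0.001
[-93.78213957 -22.08002384   0.        ] 54.31168940662378 [ 0.3   0.39  0.21  2.3  -1.01  0.3  -0.07] [-0.10163981  0.30261547 -0.69574903]
```

View pics/w8.png

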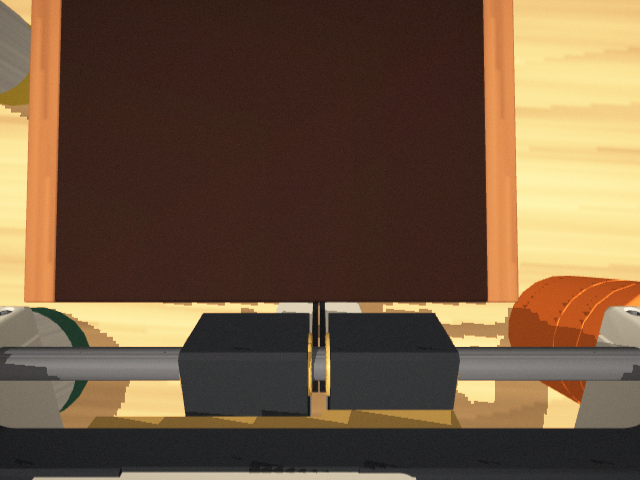

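The fingertip has gone under the lip at (320,302) without contact. Lifting along the arc.

```bash
python3 -m jog '[[[0.4,0,-0.2,0,0,0],[0.55,0,-0.6,0,0,0],[0.85,0,-1.3,0,0,0],[1.25,0,-2.05,0,0,0],[1.65,0,-2.75,0,0,0],[2.1,0,-3.4,0,0,0],[2.6,0,-4.1,0,0,0],[3.1,0,-4.7,0,0,0],[3.5,0,-5.15,0,0,0],[3.65,0,-5.3,0,0,0]]]'
python3 - <<'E'
from h import *
s=sensors.state(); p=s["eef_pos"]; b=Rz(-TH).apply([*(p[:2]-BO),0]); print(b,p[2],s["q"].round(2),s["wrist_force"])
im=vision.capture("side"); cv2.imwrite("pics/s9.png",cv2.resize(im[100:440,180:480,::-1],None,fx=1.75,fy=1.75))
im=vision.capture("wrist"); cv2.imwrite("pics/w9.png",im[:,:,::-1])
E
```

```text
time: 16.1
eef_pos: [479.5, -202.0, 115.8]
ee_rot: [-0.006, 0.985, 0.029, 0.171]
wrist_force: [-6.9, -1.6, 1.8]
opening: 0.007
[-79.96415664 -21.95522693   0.        ] 115.81980399000433 [ 0.1   0.28  0.42  2.25 -0.73  0.44 -0.39] [-6.88535147 -1.63702886  1.75296067]
```

View pics/s9.png

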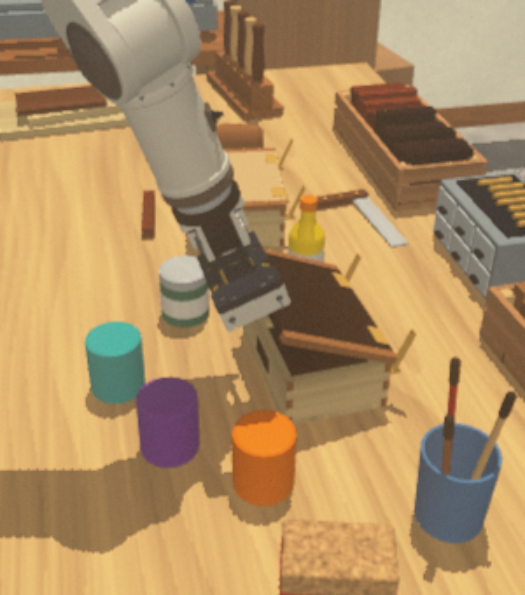

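View pics/w9.png

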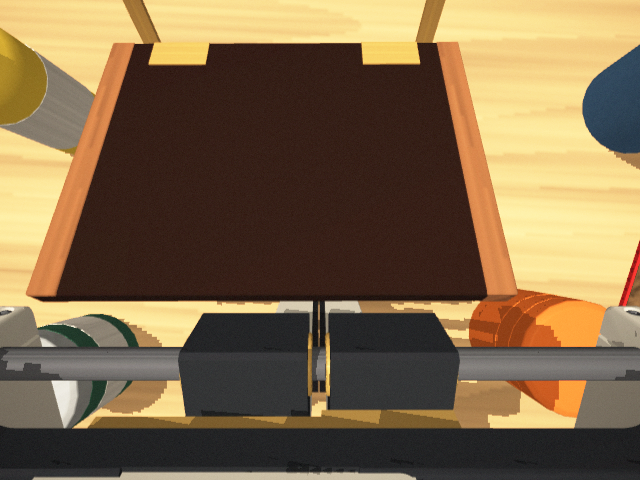

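```bash
python3 -m jog '[[[0.4,0,-0.6,0,0,0],[1,0,-1.2,0,0,0],[1.65,0,-1.75,0,0,0],[2.3,0,-2.25,0,0,0],[3,0,-2.7,0,0,0],[3.7,0,-3.1,0,0,0],[4.4,0,-3.45,0,0,0],[5.15,0,-3.75,0,0,0],[5.7,0,-3.95,0,0,0],[6,0,-4.05,0,0,0]]]'
python3 - <<'E'
from h import *
s=sensors.state(); p=s["eef_pos"]; b=Rz(-TH).apply([*(p[:2]-BO),0]); print(b,p[2],s["q"].round(2),s["wrist_force"])
im=vision.capture("side"); cv2.imwrite("pics/s10.png",cv2.resize(im[100:440,180:480,::-1],None,fx=1.75,fy=1.75))
im=vision.capture("wrist"); cv2.imwrite("pics/w10.png",im[:,:,::-1])
f=np.radians(PH)
for t in list(range(48,112,3)):
    d=tcp_for(t)-[b[0],p[2]]; print(t,"tx %.2f tz %.2f"%((np.sin(f)*d[0]+np.cos(f)*d[1])/10,(np.cos(f)*d[0]-np.sin(f)*d[1])/10))
E
```

```text
time: 17.45
eef_pos: [525.1, -199.5, 175.4]
ee_rot: [-0.005, 0.985, 0.03, 0.173]
wrist_force: [-1.6, 0.7, -0.1]
opening: 0.004
[-34.27931919 -22.23312804   0.        ] 175.41483203733603 [-0.03  0.24  0.51  2.12 -0.54  0.57 -0.64] [-1.60764678  0.74213801 -0.13943255]
48 tx -0.75 tz 0.43
51 tx 0.01 tz 0.15
54 tx 0.78 tz -0.10
57 tx 1.57 tz -0.30
60 tx 2.36 tz -0.46
63 tx 3.17 tz -0.58
66 tx 3.97 tz -0.66
69 tx 4.79 tz -0.69
72 tx 5.55 tz -0.69
75 tx 6.28 tz -0.64
78 tx 7.02 tz -0.56
81 tx 7.75 tz -0.44
84 tx 8.47 tz -0.28
87 tx 9.18 tz -0.08
90 tx 9.88 tz 0.15
93 tx 10.57 tz 0.42
96 tx 11.24 tz 0.73
99 tx 11.89 tz 1.07
102 tx 12.53 tz 1.45
105 tx 13.14 tz 1.85
108 tx 13.74 tz 2.29
111 tx 14.31 tz 2.76
```

View pics/s10.png

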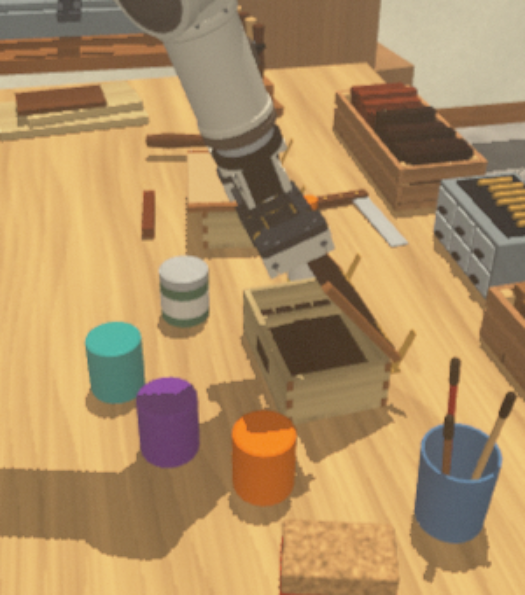

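View pics/w10.png

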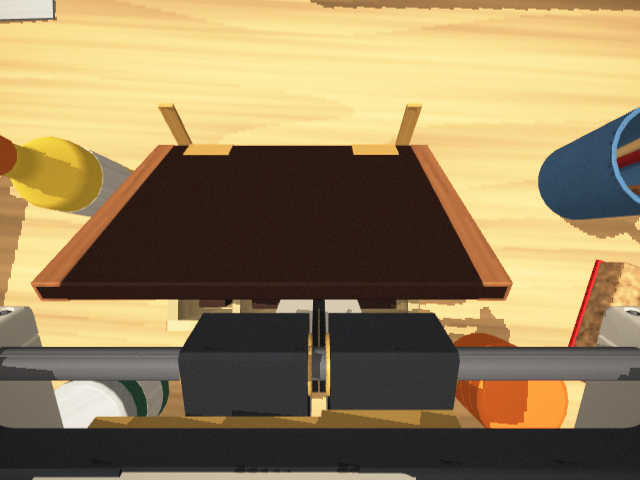

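The lid is up about 50° and is riding on the fingertip. I'll continue to about 77°.

```bash
python3 -m jog '[[[0.5,0,-0.05,0,0,0],[1.2,0,-0.2,0,0,0],[2,0,-0.4,0,0,0],[2.8,0,-0.5,0,0,0],[3.6,0,-0.6,0,0,0],[4.4,0,-0.7,0,0,0],[5.2,0,-0.7,0,0,0],[5.9,0,-0.65,0,0,0],[6.5,0,-0.6,0,0,0],[6.8,0,-0.6,0,0,0]]]'
python3 - <<'E'
from h import *
s=sensors.state(); p=s["eef_pos"]; b=Rz(-TH).apply([*(p[:2]-BO),0]); print(b,p[2],s["q"].round(2),s["wrist_force"])
im=vision.capture("side"); cv2.imwrite("pics/s11.png",cv2.resize(im[100:440,180:480,::-1],None,fx=1.75,fy=1.75))
f=np.radians(PH)
for t in list(range(75,112,3)):
    d=tcp_for(t)-[b[0],p[2]]; print(t,"tx %.2f tz %.2f"%((np.sin(f)*d[0]+np.cos(f)*d[1])/10,(np.cos(f)*d[0]-np.sin(f)*d[1])/10))
E
```

```text
time: 18.8
eef_pos: [586.9, -195.6, 203.9]
ee_rot: [-0.005, 0.985, 0.03, 0.172]
wrist_force: [0.3, 0.3, 0.0]
opening: 0.005
[ 27.60958266 -21.94648084   0.        ] 203.88086477570698 [-0.08  0.29  0.52  1.98 -0.5   0.65 -0.75] [0.28943155 0.33609828 0.04315951]
75 tx -0.50 tz -0.08
78 tx 0.23 tz -0.00
81 tx 0.96 tz 0.12
84 tx 1.68 tz 0.28
87 tx 2.39 tz 0.48
90 tx 3.09 tz 0.71
93 tx 3.78 tz 0.98
96 tx 4.45 tz 1.29
99 tx 5.10 tz 1.63
102 tx 5.74 tz 2.00
105 tx 6.35 tz 2.41
108 tx 6.95 tz 2.85
111 tx 7.52 tz 3.32
```

View pics/s11.png

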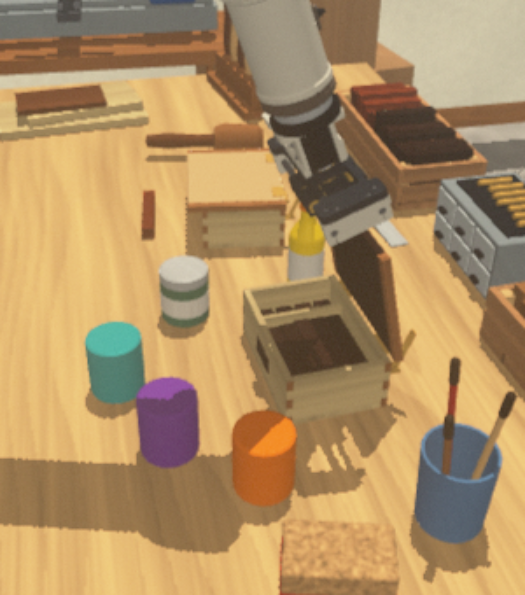

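Nearly upright, so slow from here.

```bash
python3 -m jog '[[[0.2,0,0,0,0,0],[0.5,0,0.05,0,0,0],[0.8,0,0.1,0,0,0],[1.1,0,0.15,0,0,0],[1.4,0,0.2,0,0,0],[1.7,0,0.3,0,0,0],[2,0,0.35,0,0,0],[2.3,0,0.45,0,0,0],[2.6,0,0.55,0,0,0],[2.8,0,0.6,0,0,0]]]'
python3 -m jog '[[[0.15,0,0.05,0,0,0],[0.3,0,0.1,0,0,0],[0.5,0,0.2,0,0,0],[0.7,0,0.3,0,0,0],[0.9,0,0.35,0,0,0],[1.1,0,0.45,0,0,0],[1.3,0,0.55,0,0,0],[1.5,0,0.6,0,0,0],[1.7,0,0.7,0,0,0],[1.9,0,0.8,0,0,0]]]'
python3 - <<'E'
from h import *
s=sensors.state(); p=s["eef_pos"]; b=Rz(-TH).apply([*(p[:2]-BO),0]); print(b,p[2],s["wrist_force"])
im=vision.capture("side"); cv2.imwrite("pics/s12.png",cv2.resize(im[100:440,180:480,::-1],None,fx=1.75,fy=1.75))
E
```

```text
time: 20.1
eef_pos: [615.0, -193.9, 207.7]
ee_rot: [-0.006, 0.985, 0.03, 0.172]
wrist_force: [-0.7, -0.3, -0.1]
opening: 0.006
time: 21.35
eef_pos: [635.5, -192.7, 206.7]
ee_rot: [-0.006, 0.985, 0.03, 0.172]
wrist_force: [1.1, -0.3, 0.2]
opening: 0.004
[ 76.33352767 -21.96687947   0.        ] 206.6980096898825 [ 1.05287779 -0.33643196  0.23920701]
```

View pics/s12.png

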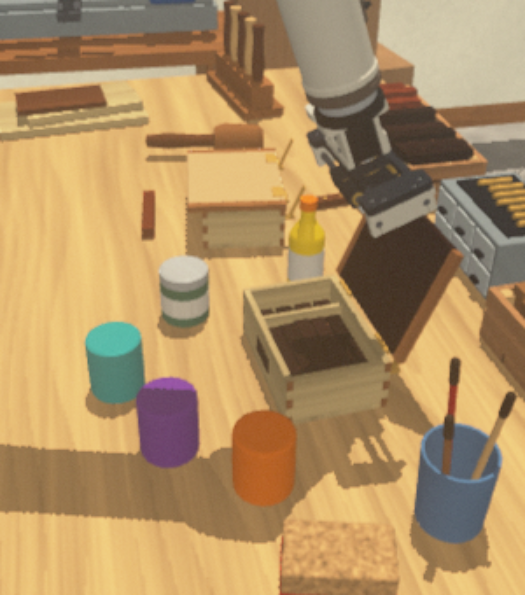

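The lid has fallen back on its rests. I'll withdraw back and up, then check.

```bash
python3 -m jog '[[[-1,0,-0.5,0,0,0],[-2,0,-1,0,0,0],[-2.7,0,-2,0,0,0],[-3.4,0,-3.5,0,0,0],[-4,0,-5,0,0,0],[-4.5,0,-6.5,0,0,0],[-5,0,-8,0,0,0],[-5.5,0,-9.5,0,0,0],[-6,0,-10.5,0,0,0],[-6,0,-10.5,0,0,0]]]'
python3 - <<'E'
from h import *
s=sensors.state(); print(s["eef_pos"],s["wrist_force"])
im=vision.capture("side"); cv2.imwrite("pics/s13.png",im[:,:,::-1])
im=vision.capture("top"); cv2.imwrite("pics/t13.png",im[:,:,::-1])
c=cam("wrist"); im=vision.capture("wrist"); cv2.imwrite("pics/w13.png",im[:,:,::-1])
c2=cam("side")
for r in vision.trace("tin","side")[:4]: print(r["confidence"],r["extent"])
print([proj(c2,box2w(-134,151,z)).round() for z in (0,78)])
# predicted lip location in side view at lid angle 1.95 / 1.57
for th in(1.6,1.8,1.95): print(th,[proj(c2,box2w(68-155*np.cos(th),y,70+155*np.sin(th))).round().tolist() for y in(-100,100)])
E
```

```text
time: 22.65
eef_pos: [543.2, -198.6, 285.9]
ee_rot: [-0.006, 0.984, 0.03, 0.173]
wrist_force: [0.5, 0.2, -0.3]
opening: 0.004
[ 543.24775917 -198.57112997  285.92449718] [ 0.51441031  0.20040905 -0.29941093]
0.96 [314.2, 336.5, 352.1, 392.9]
0.64 [255.2, 317.6, 295.5, 368.5]
0.57 [228.6, 283.9, 261.5, 331.8]
[array([286., 279.]), array([285., 253.])]
1.6 [[416.0, 244.0], [378.0, 197.0]]
1.8 [[431.0, 243.0], [390.0, 197.0]]
1.95 [[441.0, 244.0], [399.0, 198.0]]
```

View pics/s13.png

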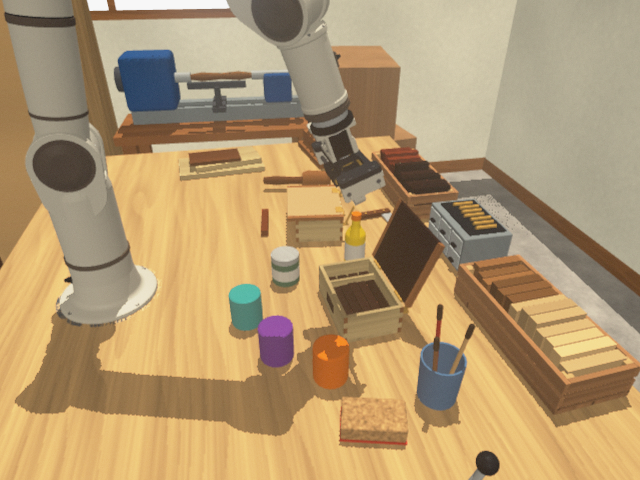

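View pics/t13.png

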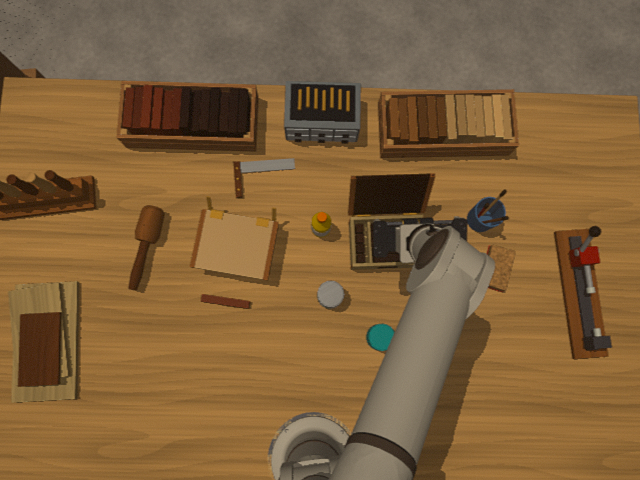

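The dark lid's lip corner is at about (440,243) in the side view, which matches 1.95 rad. The tin stands upright at (285,267), where I predicted, the other things look unmoved, and the pale lid is shut. The arm touches nothing, so I'm handing in.

```bash
python3 -c "
from cell import job; print(job.finish_job())"
```

```text
the job is handed in; nothing more can be done
None
```

The dark-lidded box now lies open on its stops and the tin stands clear to its left. I handed the job in at about 23 s and it gave no verdict.

- **Tin:** I slid it left with the side faces of the two slightly open fingers, keeping the fingertips about 30 mm above the bench. The wrist read about 3 N at most in the readings taken while pushing. Measured from the wrist camera, the tin stands about 151 mm to the side of the box's middle line. It is upright and no part of it is in front of the lid.
- **Lid:** I tilted the closed fingers about 20° from vertical, put the tip under the front lip and lifted it along its arc. I slowed down near upright, and the lid fell back onto its rests by itself.
- **Last checks:** In the side view the lid's lip corner is at about (440, 243), and 1.95 rad predicts (441, 244). The pale lid is shut, and the other things show no movement in the before and after pictures. I judged that by eye and did not measure it. The arm was touching nothing and the wrist force was about 0.6 N.
- **Disagreements:** The tin detector reported only the look-alikes, so I found the real tin by its steel lid and paper band. The top and wrist cameras differed by about 3 mm on the box's sideways position, and I used the wrist value. I could not measure the lid's speed as it fell. I kept the final push slow to stay under the limit.

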